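Clear the corner, press the assembly square home and hold it

ROBOT

A 6-joint arm with a two-finger parallel gripper is mounted at the origin on a cart in front of the work surface, level with it; the furniture and walls round the work are solid. World frame = base frame: x ahead of the robot, y to its left, z up, the work surface at z = 0. Lengths are in m, angles in rad, forces in N, time in s.
With the tool pointing down it reaches from about 0.25 to 0.85 m from the base axis. Payload 12.5 kg.
Tool frame: the origin (TCP) lies between the finger pads; the fingertips stand nose_length ahead of it and the grasp point (between the pads) lies 11 mm behind it (nose_length is the distance from the TCP to the fingertips, in m); z points along the fingers, y is the line along which they close (so a half turn about z gives the same grasp; the last joint's range is limited). The gripper opens to 93 mm and grips with 3 to 60 N. Pads are 15 mm wide; open, the fingers measure 128 mm over their backs; the gripper's body (75 mm by 188 mm) begins 65 mm behind the grasp point.
Start: joints at [-1.26, 0.351, 1.652, -0, 1.139, -0.085], TCP at [0.212, -0.507, 0.227] pointing down, gripper open.
Joint ranges: [-2.75, 2.75], [-0.79, 2.1], [0.01, 2.65], [-1.57, 4.71], [0.07, 3.14], [-2.87, 2.87]. Speed limits (rad/s): [2.22, 2.22, 2.79, 3.14, 3.14, 3.14].

INTERFACE

Orientations are given as a unit quaternion [x, y, z, w].
In Python, from rig import read_state, read_camera, sign_off, nose_length gives the robot as it stands.
- The arm moves only by the tool send_rows, never from a script. Its arguments are lists of equal length, an entry for each row: "offset": the shift along the tool's x, y, z in units of 40 mm (1.0 is 40 mm), a list of three; "angular": the turn, a rotation vector about the tool's x, y, z in units of 5 degrees (1.0 is 5 degrees), a list of three; "jaw": the closure, from -1 (fully open) to 1 (shut). In form: {"offset": [[x, y, z], ...], "angular": [[ax, ay, az], ...], "jaw": [jaw, ...]}. A call has 1 to 12 rows; each row is the pose to reach, as a shift and turn from the pose commanded when the call began, along the tool's axes at that moment; what a row does not reach only later rows make up. A row lasts 1/12 s, in which the tool goes at most 41.7 mm and 7.16 degrees, less where a joint would pass 70% of its speed; a pose out of reach is approached as far as the arm can. A call with a gripper value outside its range is refused whole. The fingers move at their own pace and stop on an object; "grip_force" is the grip in N (left out, the last holds). Time passes only in rows, so rows that repeat a pose let the fingers close. It gives the time, the measured TCP pose, the force, the opening and the grip force at its end, in the units of the state.
- read_state(): the state, without advancing time (a new reading comes with each control period).
- read_camera(name): name is "scene" or "top" or "wrist"; returns a dict with "frame" (480x640x3 uint8, red, green, blue), "fx", "fy", "cx", "cy" (pixels), "R" (3x3) and "t" (3): a world point X has camera coordinates R X + t. Camera axes: x right, y down, z forward; pixel columns grow to the right and rows downward; lengths in m; the calibration is good to about 2 mm. A picture is of the moment at which its call begins. There is no depth.
- sign_off(): hands the job in; it is judged then, once.
The state is a dict: "time": time; "joints": joint angles; "joint_vel": joint speeds; "tau": joint torques, N m; "eef_pos": TCP position; "orientation": TCP orientation; "ft_force": force on the tool from outside, world axes, zero at the start; "wrist_torque": the same for the moment, N m; "gripper_width": opening from 0.0 (shut) to 1.0 (fully open); "gripper_force": force on a finger pad.
Only numpy, scipy, OpenCV 4.12 (cv2) and the standard library are available. Lean on these libraries where they do the work, as an engineer would, in place of code of your own. Each camera call takes 0.05 s, during which the arm holds its last target. There are 200 camera calls.

TASK

First pick the two wood offcuts (one dark brown, one painted red) off the glue-up plate and put both in the grey scrap bin. Then stand the blue assembly square upright on the plate, long leg down and short leg toward the stud, press it firmly down and into the corner until its legs sit flush on the plate and on the stud and the sprung, leaning stud is pushed back fully square, and finish while still gripping it and pressing it there, as for glue to set. Leave the jar, the glue bottle and the pliers alone.

Things in the scene. Friction and masses are not known exactly. Their poses are not given: they have to be found in the camera images.
- frame: Fixed plywood glue-up board, 190 x 100 x 8 mm, with a pale wooden plate along it (60 wide, top face 28 mm above the table) and a stud on one end of the plate. Origin: on the table, below the inner corner where the stud's inner face meets the plate, on the plate's centre line. +x runs along the plate away from the stud (plate x = -25 to +140 mm, stud x = -25 to 0), y across, z up.
- plate: The wooden plate itself, fixed on the board; its origin is 8 mm above that of frame (its underside), axes the same; its top is 20 mm above this origin.
- stud (a joint): Lean of the stud over the plate (toward +x of frame) about the inner edge of its foot, rad. 0 = square to the plate, a hard stop: it cannot lean outward. A light spring keeps it leaning at 0.12 when left alone; about 0.15 N m (2.5 N near its top) brings it to 0; it springs back when released.
- stud_top (a point): Top inner edge of the darker wooden stud (25 thick, 50 wide), mid-width, 70 mm from its foot along its inner face; z up along the inner face, x square to that face, toward the free end of the plate. It tilts with joint stud.
- square_grip (a point): Grip point of the blue L-shaped square (see square): mid-thickness, 45 mm from the outer (back) face of the short leg, 24 mm above the underside. +x runs along the long leg away from the short leg, y across the 20 mm thickness, z up. Pinch it across y from above. Seated, its x axis points like the frame's x axis.
- square_heel (a point): Heel of the square: the corner where the plane of the outer face of the short leg meets the underside plane, mid-thickness (the metal itself is relieved 4 mm there); axes as square_grip. Seated, it coincides with the inner corner of frame, 28 mm above the table.
- square: Blue L-shaped metal assembly square, about 160 g; starts standing upright on the table on its long leg. Long leg 95 long x 30 high, short upright leg 30 wide x 66 high overall, both 20 mm thick; a brace in the inner angle. Origin under the middle of the long leg, on the underside, 47.5 mm along x from the heel; axes as square_grip.
- offcut_step_c (a point): Centre of the dark stepped wood offcut, 28 x 18 x 16 mm, lying on the plate (rests 8 mm above its underside). x along its 28 mm, y across its 18 mm (grasp across y), full 16 mm height only from x = -14 to +3, the rest is 9 mm high.
- offcut_mitre_c (a point): Centre of the red-painted wood offcut with a pointed end, 27 x 16 x 15 mm, lying on the plate (7.5 mm above its underside). x along its length, pointed end at +x, y across its 16 mm (grasp across y, at x = -4 mm); parallel sides from x = -14 to +5.
- bin: Fixed open grey scrap bin, outside 130 (x) x 100 (y) x 50 mm high, walls and floor 3 mm. Origin at the centre of its underside. Always unturned.
- jar: Bystander: jar with red screw cap, 39 x 36 x 60 mm, standing. Origin at the centre of its underside.
- glue: Bystander: white glue bottle, 38 x 47 x 110 mm, standing. Origin at the centre of its underside.
- plier: Bystander: pliers with yellow handles, 54 x 170 x 16 mm, lying. Origin at the centre of its underside, y along its length.

How it is judged:
On the way, in this order (a step that is already met when the one before it is completed fails the run):
1. both offcuts lie in the scrap bin (x of offcut_step_c in the frame of bin between -0.062 and 0.062 m and y of offcut_step_c in the frame of bin between -0.047 and 0.047 m and z of offcut_step_c in the frame of bin between 0 and 0.045 m and x of offcut_mitre_c in the frame of bin between -0.062 and 0.062 m and y of offcut_mitre_c in the frame of bin between -0.047 and 0.047 m and z of offcut_mitre_c in the frame of bin between 0 and 0.045 m), for 0.2 s.
2. the square is pressed home in the corner, flush on plate and stud, the stud square (x of square_heel in the frame of frame between -0.003 and 0.0035 m and y of square_heel in the frame of frame between -0.02 and 0.02 m and z of square_heel in the frame of frame between 0.0255 and 0.0305 m and angle between square_heel's own z axis and vertical below 0.035 rad and angle between the x axis of square_heel and the x axis of frame, either way round below 0.06 rad and value of joint stud below 0.02 rad and contact force between square and stud above 1.5 N and contact force between square and plate above 1.5 N and contact force between the fingers and square above 3 N), for 0.2 s.
At the end, for the whole second after the job is handed in: The gripped square (fingers over 3 N) is at rest, upright within 2 deg, turned under 3.4 deg, heel within 20 mm of the centre line, 2.5 mm of plate top, 3 mm of stud face; presses plate and stud over 1.5 N each; stud within 0.02 rad of square; both offcuts in the bin (all of step 1 and all of step 2 and linear speed of square below 0.01 m/s); the arm keeps its last pose, push and grip.
It fails at once if the red-capped jar is moved more than 30 mm or tipped (distance of jar from where it was at the start of the episode above 0.03 m or angle between jar's own z axis and vertical above 0.5 rad).
It fails at once if the white glue bottle is moved more than 30 mm or tipped (distance of glue from where it was at the start of the episode above 0.03 m or angle between glue's own z axis and vertical above 0.5 rad).
It fails at once if the yellow-handled pliers is moved more than 30 mm or tipped (distance of plier from where it was at the start of the episode above 0.03 m or angle between plier's own z axis and vertical above 0.5 rad).
It also fails if it takes over 69 s, if anything falls off the work surface, if the arm or the gripper's body presses on something with over 40 N, if the wrist force passes 120 N, or if a joint passes its speed limit or range.

## Working session

There is one attempt and no reset: what is moved stays moved. The work goes in short steps, Python scripts to look and compute and a tool call to move; the robot and the scene stay as the last step left them, time stands still between calls to the robot, and variables do not carry over. Pictures are saved under pics/ and viewed, at most 10 in all, crops included, and the job is handed in when it is done.

Besides the shell and the picture viewer there is one more tool, called after "Emit:" in YAML: its name, and indented under it one key for each argument. send_rows: Moves the arm, as the interface text tells. Its arguments: {"type":"object","properties":{"offset":{"type":"array","items":{"type":"array","items":{"type":"number"}}},"angular":{"type":"array","items":{"type":"array","items":{"type":"number"}}},"jaw":{"type":"array","items":{"type":"number"}},"grip_force":{"type":"number"}},"required":["offset","angular","jaw"]}

```bash
mkdir -p pics; ls
python3 - <<'E'
from rig import *
import cv2
print(nose_length, read_state())
for n in ["top","scene"]:
    c=read_camera(n); cv2.imwrite(f"pics/{n}0.png",c["frame"][:,:,::-1]); print(n,[c[k] for k in("fx","fy","cx","cy")],c["R"],c["t"])
E
```

```text
pics
0.008 {'time': 0.0, 'joints': array([-1.25959058e+00,  3.51276415e-01,  1.65242671e+00, -2.31985533e-05,
        1.13911924e+00, -8.46000248e-02]), 'joint_vel': array([ 3.66697507e-04,  6.16930603e-04, -8.58476457e-05, -6.00412159e-04,
        1.71096772e-04,  7.00077351e-04]), 'tau': array([-3.47350679e-04, -4.97325361e+01, -2.85256165e+01,  6.99320482e-02,
        2.56769301e-02, -7.13048053e-05]), 'eef_pos': array([ 0.21196599, -0.50714076,  0.22607843]), 'orientation': array([ 9.80479914e-01,  1.96618312e-01, -7.99807278e-05, -6.09723165e-04]), 'ft_force': array([-0.75766086, -1.33600121,  0.20508042]), 'wrist_torque': array([ 0.02425376, -0.01588246, -0.01564779]), 'gripper_force': 0.0, 'gripper_width': 1.002027466726639}
top [501.29902203793716, 501.29902203793716, 315.9861984728453, 228.06455861046342] [[-0.01536936 -0.99984315 -0.00880155]
 [-0.99099408  0.01640322 -0.13289724]
 [ 0.13302077  0.00667973 -0.99109074]] [0.00514515 0.58009582 1.00847734]
scene [462.9079932909365, 462.9079932909365, 313.7474182563307, 240.11113071583722] [[-0.84347261 -0.53715676  0.00407018]
 [-0.41847045  0.65231646 -0.63195389]
 [ 0.33680326 -0.53473905 -0.7749953 ]] [0.47262831 0.2739005  0.77314104]
```

View pics/top0.png

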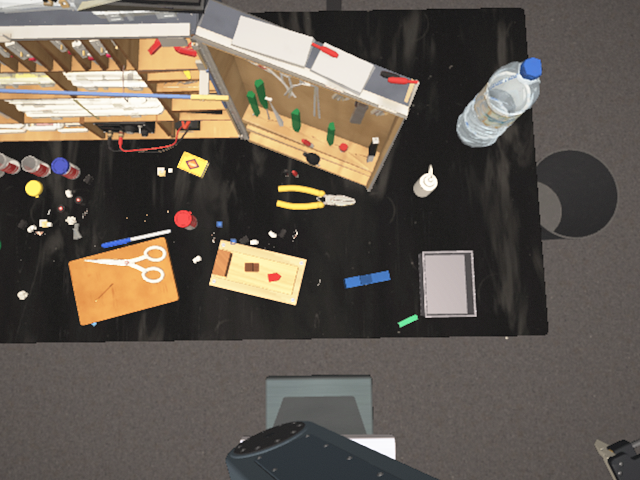

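View pics/scene0.png

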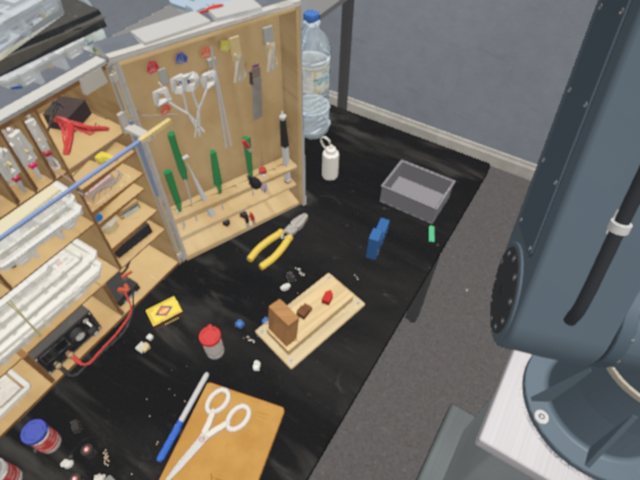

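Top view: the board is at about (258,272) with the stud at its left end (220,262). The dark offcut is at (252,267), the red at (274,277), the square at (367,280) and the bin at (448,284). I'll enlarge both views.

Run:
```python
import cv2
a=cv2.imread("pics/top0.png"); s=cv2.imread("pics/scene0.png")
r=lambda i,f:cv2.resize(i,None,fx=f,fy=f,interpolation=cv2.INTER_CUBIC)
cv2.imwrite("pics/c1.png",r(a[235:310,203:403],4)) 
o=r(s[210:370,250:450],4)[:600]; cv2.imwrite("pics/c2.png",o)
```

```text
(no output)
```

View pics/c1.png

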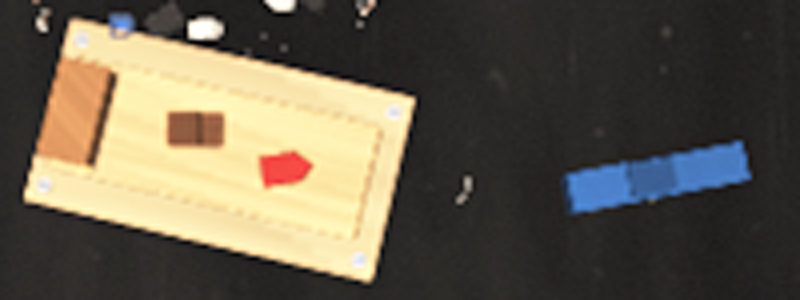

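View pics/c2.png

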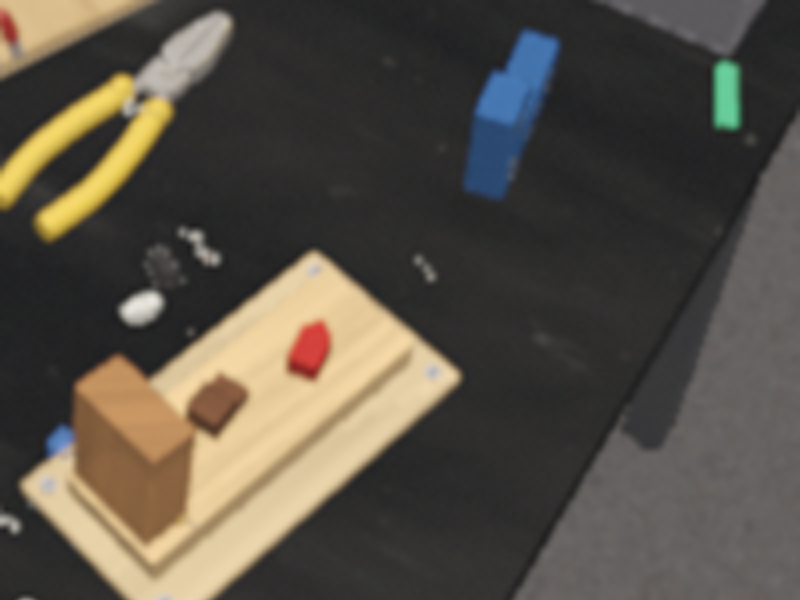

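The crops show these features, in crop pixels:

- **Top crop:** board corners (70,18), (415,97), (372,282), (25,202), and plate end (381,130)-(357,237).
- **Offcuts:** the dark one has its low part at right, x 167–224, y 112–147. The red one points right, tip at (312,166).
- **Square:** its short leg is on the left, toward the stud. The far end is at (743,141)/(750,180).

Next I'll fit the poses.

```bash
cat > h.py <<'E'
import numpy as np
from rig import read_state, read_camera
from scipy.spatial.transform import Rotation as Ro
from scipy.optimize import least_squares
def proj(c,X):
    p=np.atleast_2d(X)@np.array(c["R"]).T+c["t"]; return np.c_[c["fx"]*p[:,0]/p[:,2]+c["cx"],c["fy"]*p[:,1]/p[:,2]+c["cy"]]
def pose(q,P):
    c,s=np.cos(q[2]),np.sin(q[2]); P=np.array(P,float)/1000
    return np.c_[q[0]+c*P[:,0]-s*P[:,1], q[1]+s*P[:,0]+c*P[:,1], P[:,2]]
def fit(sets,q0):
    f=lambda q:np.concatenate([(proj(c,pose(q,P))-np.array(px)).ravel() for c,P,px in sets])
    r=least_squares(f,q0,loss="soft_l1"); return r.x,np.round(f(r.x).reshape(-1,2),1)
def crop(px,o): return (np.array(px)+.5)/4-.5+np.array(o)
def move(pos,yaw,cur=None,curyaw=None):
    s=read_state(); R=Ro.from_quat(s["orientation"]); p=s["eef_pos"]
    T=np.c_[[np.cos(yaw),np.sin(yaw),0],[np.sin(yaw),-np.cos(yaw),0],[0,0,-1]]
    print("off",np.round(R.inv().apply(np.array(pos)-p)/.04,3),"ang",np.round(np.degrees((R.inv()*Ro.from_matrix(T)).as_rotvec())/5,3))
def st():
    s=read_state(); x=Ro.from_quat(s["orientation"]).as_matrix()
    print("t",round(s["time"],2),"p",np.round(s["eef_pos"],4),"yaw",round(float(np.arctan2(x[1,0],x[0,0])),4),"z",np.round(x[:,2],4),"F",np.round(s["ft_force"],2),"M",np.round(s["wrist_torque"],2),"w",round(float(s["gripper_width"]),3),"gf",round(float(s["gripper_force"]),1))
E
python3 - <<'E'
from h import *
T=read_camera("top");S=read_camera("scene")
ot=(203,235);os_=(250,210)
q0=[.45,.1,-1.8]
print("frame",*fit([(T,[[-37.5,50,8],[152.5,50,8],[152.5,-50,8],[-37.5,-50,8],[140,30,28],[140,-30,28]],crop([(70,18),(415,97),(372,282),(25,202),(381,130),(357,237)],ot)),
 (S,[[152.5,50,8],[152.5,-50,8],[-37.5,50,8]],crop([(315,250),(461,377),(22,487)],os_))],q0))
print("step",*fit([(T,[[-14,9,44],[-14,-9,44],[3,9,44],[3,-9,44],[14,9,37],[14,-9,37]],crop([(168,112),(167,146),(201,112),(201,147),(224,113),(223,146)],ot))],q0))
print("mitre",*fit([(T,[[-14,8,43],[-14,-8,43],[5,8,43],[5,-8,43]],crop([(259,155),(264,188),(290,151),(297,184)],ot))],q0))
print("square",*fit([(T,[[47.5,10,30],[47.5,-10,30],[-47.5,10,66],[-47.5,-10,66]],crop([(743,141),(750,180),(564,176),(571,213)],ot)),
 (S,[[47.5,10,30],[47.5,-10,30],[-47.5,10,0],[-47.5,-10,0]],crop([(527,30),(560,40),(464,188),(503,198)],os_))],[.45,-.15,-1.4]))
print("bin",*fit([(T,[[65,50,50],[65,-50,50],[-65,-50,50],[-65,50,50]],[(420,250),(473,250),(476,317),(424,318)])],[.45,-.3,0]))
E
```

```text
frame [ 0.50447915  0.17755415 -1.8111858 ] [[ 0.1  0.8]
 [ 0.   0.7]
 [ 0.1  0.7]
 [-0.3  0.5]
 [ 0.3 -0.2]
 [-0.3  1.3]
 [-1.  -0.2]
 [-0.7 -1. ]
 [-1.4 -0.9]]
step [ 0.50093364  0.13022364 -1.58556981] [[-0.  -0.1]
 [ 0.1  0.2]
 [-0.  -0.1]
 [-0.2 -0.1]
 [-0.  -0.1]
 [ 0.1  0.3]]
mitre [ 0.48016384  0.08327616 -1.44047541] [[-0.4  0.4]
 [-0.7 -0.1]
 [ 1.   0.1]
 [ 0.3 -0.4]]
square [ 0.47121445 -0.10869375 -1.3998016 ] [[ 0.3  0.9]
 [ 0.5  0.6]
 [ 1.   0.1]
 [ 1.2  0.7]
 [-1.3 -0.3]
 [-0.6 -0.1]
 [-1.   1.1]
 [-1.6  1.6]]
bin [ 0.46032647 -0.27136061 -0.00429335] [[ 2.5  2. ]
 [-1.6  1.4]
 [-1.2 -1.2]
 [ 1.  -1.7]]
```

```bash
python3 -c "
from h import *
move([.501,.135,.12],1.556)"
```

```text
off [ 12.857 -12.028   2.667] ang [-6.0000e-03 -5.0000e-03 -1.3295e+01]
```

Emit:
send_rows:
  offset:
    - [12.857,-12.028,1.5]
    - [12.857,-12.028,1.5]
    - [12.857,-12.028,1.5]
    - [12.857,-12.028,1.5]
    - [12.857,-12.028,1.5]
    - [12.857,-12.028,1.5]
    - [12.857,-12.028,1.5]
    - [12.857,-12.028,1.5]
    - [12.857,-12.028,1.5]
    - [12.857,-12.028,1.5]
    - [12.857,-12.028,1.5]
    - [12.857,-12.028,1.5]
  angular:
    - [0,0,-13.3]
    - [0,0,-13.3]
    - [0,0,-13.3]
    - [0,0,-13.3]
    - [0,0,-13.3]
    - [0,0,-13.3]
    - [0,0,-13.3]
    - [0,0,-13.3]
    - [0,0,-13.3]
    - [0,0,-13.3]
    - [0,0,-13.3]
    - [0,0,-13.3]
  jaw: [-0.1,-0.1,-0.1,-0.1,-0.1,-0.1,-0.1,-0.1,-0.1,-0.1,-0.1,-0.1]
  grip_force: 20

```text
time: 1.2
eef_pos: [0.4169, -0.0511, 0.1842]
orientation: [0.712, 0.702, 0.0, 0.0]
ft_force: [0.7, -0.4, -0.1]
gripper_width: 0.55
gripper_force: 0.0
```

```bash
python3 -c "
from h import *
st();move([.501,.135,.12],1.556)"
```

```text
t 1.2 p [ 0.4169 -0.0511  0.1842] yaw 1.5567 z [ 5.e-04 -1.e-04 -1.e+00] F [ 0.65 -0.36 -0.11] M [-0.11 -0.05 -0.03] w 0.55 gf 0.0
off [4.681 2.036 1.606] ang [0.005 0.001 0.008]
```

Emit:
send_rows:
  offset:
    - [4.681,2.036,1.606]
    - [4.681,2.036,1.606]
    - [4.681,2.036,1.606]
    - [4.681,2.036,1.606]
    - [4.681,2.036,1.606]
    - [4.681,2.036,1.606]
    - [4.681,2.036,1.606]
    - [4.681,2.036,1.606]
    - [4.681,2.036,1.606]
  angular:
    - [0,0,0]
    - [0,0,0]
    - [0,0,0]
    - [0,0,0]
    - [0,0,0]
    - [0,0,0]
    - [0,0,0]
    - [0,0,0]
    - [0,0,0]
  jaw: [-0.1,-0.1,-0.1,-0.1,-0.1,-0.1,-0.1,-0.1,-0.1]

```text
time: 1.95
eef_pos: [0.5004, 0.1318, 0.1203]
orientation: [0.712, 0.702, -0.0, 0.0]
ft_force: [-0.3, -0.2, -0.9]
gripper_width: 0.55
gripper_force: 0.0
```

```bash
python3 -c "
from h import *
import cv2
st();move([.501,.135,.038],1.556)
W=read_camera('wrist'); cv2.imwrite('pics/w1.png',W['frame'][:,:,::-1])
f=[.50448,.17755,-1.811]
print('step',proj(W,pose([.501,.1302,-1.5856],[[-14,9,44],[-14,-9,44],[14,9,37],[14,-9,37]])))
print('mitre',proj(W,pose([.4802,.0833,-1.4405],[[-14,8,43],[-14,-8,43],[14,0,43]])))
print('plate end,stud foot',proj(W,pose(f,[[140,30,28],[140,-30,28],[0,25,28],[0,-25,28]])))
"
```

```text
t 1.95 p [0.5004 0.1318 0.1203] yaw 1.5556 z [ 1.e-04 -1.e-04 -1.e+00] F [-0.32 -0.17 -0.94] M [-0.08 -0.09  0.01] w 0.55 gf 0.0
off [0.079 0.014 2.059] ang [ 0.001  0.002 -0.005]
step [[335.81090469 232.28470484]
 [309.33730521 232.27615219]
 [334.98353534 266.67088233]
 [310.04669937 266.66417854]]
mitre [[302.80289752 293.24410086]
 [280.95912851 296.14102914]
 [298.21734127 328.36537621]]
plate end,stud foot [[323.29593332 355.84558498]
 [250.46726193 341.55913282]
 [361.4120056  187.59850876]
 [291.2654783  171.43201849]]
```

View pics/w1.png

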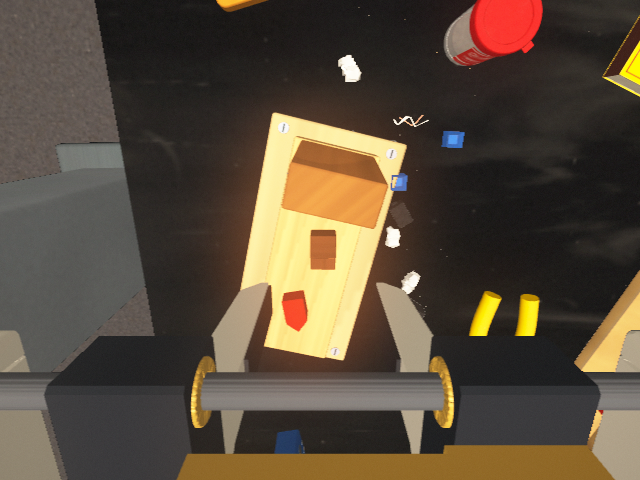

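The wrist view shows the step offcut at (310–336, 230–270) and the mitre at (282–305, 290–331). Both match the predictions within about 3 px, so I'll descend and grasp.

Emit:
send_rows:
  offset:
    - [0.08,0.01,0.8]
    - [0.08,0.01,1.6]
    - [0.08,0.01,2.06]
    - [0.08,0.01,2.06]
    - [0.08,0.01,2.06]
    - [0.08,0.01,2.06]
    - [0.08,0.01,2.06]
    - [0.08,0.01,2.06]
    - [0.08,0.01,2.06]
    - [0.08,0.01,2.06]
    - [0.08,0.01,2.06]
    - [0.08,0.01,2.06]
  angular:
    - [0,0,0]
    - [0,0,0]
    - [0,0,0]
    - [0,0,0]
    - [0,0,0]
    - [0,0,0]
    - [0,0,0]
    - [0,0,0]
    - [0,0,0]
    - [0,0,0]
    - [0,0,0]
    - [0,0,0]
  jaw: [-0.1,-0.1,-0.1,-0.1,1,1,1,1,1,1,1,1]
  grip_force: 20

```text
time: 3.0
eef_pos: [0.5012, 0.136, 0.0377]
orientation: [0.712, 0.702, 0.0, 0.0]
ft_force: [-1.0, -2.2, 3.9]
gripper_width: 0.191
gripper_force: 20.0
```

```bash
python3 -c "
from h import *
st();move([.46,-.271,.13],1.556)"
```

```text
t 3.0 p [0.5012 0.136  0.0377] yaw 1.5565 z [ 2.e-04 -2.e-04 -1.e+00] F [-0.96 -2.21  3.91] M [-0.41  0.03  0.01] w 0.191 gf 20.0
off [-10.189  -0.884  -2.305] ang [0.002 0.002 0.006]
```

Emit:
send_rows:
  offset:
    - [0,0,-1]
    - [0,0,-2.3]
    - [-10.2,-0.9,-2.3]
    - [-10.2,-0.9,-2.3]
    - [-10.2,-0.9,-2.3]
    - [-10.2,-0.9,-2.3]
    - [-10.2,-0.9,-2.3]
    - [-10.2,-0.9,-2.3]
    - [-10.2,-0.9,-2.3]
    - [-10.2,-0.9,-2.3]
    - [-10.2,-0.9,-2.3]
    - [-10.2,-0.9,-2.3]
  angular:
    - [0,0,0]
    - [0,0,0]
    - [0,0,0]
    - [0,0,0]
    - [0,0,0]
    - [0,0,0]
    - [0,0,0]
    - [0,0,0]
    - [0,0,0]
    - [0,0,0]
    - [0,0,0]
    - [0,0,0]
  jaw: [1,1,1,1,1,1,1,1,1,1,1,1]

```text
time: 4.0
eef_pos: [0.4586, -0.274, 0.1296]
orientation: [0.712, 0.702, 0.0, 0.0]
ft_force: [0.2, 0.9, -0.2]
gripper_width: 0.194
gripper_force: 20.0
```

```bash
python3 -c "
from h import *
st();move([.46,-.271,.04],1.556)"
```

```text
t 4.0 p [ 0.4586 -0.274   0.1296] yaw 1.5557 z [ 3.e-04 -3.e-04 -1.e+00] F [ 0.18  0.86 -0.23] M [-0.02 -0.12  0.01] w 0.194 gf 20.0
off [0.075 0.034 2.241] ang [ 0.004  0.003 -0.003]
```

Emit:
send_rows:
  offset:
    - [0.07,0.03,1]
    - [0.07,0.03,2.2]
    - [0.07,0.03,2.2]
    - [0.07,0.03,2.2]
    - [0.07,0.03,2.2]
    - [0.07,0.03,2.2]
    - [0.07,0.03,2.2]
    - [0.07,0.03,2.2]
    - [0.07,0.03,1.1]
    - [0.07,0.03,0]
    - [0.07,0.03,0]
    - [0.07,0.03,0]
  angular:
    - [0,0,0]
    - [0,0,0]
    - [0,0,0]
    - [0,0,0]
    - [0,0,0]
    - [0,0,0]
    - [0,0,0]
    - [0,0,0]
    - [0,0,0]
    - [0,0,0]
    - [0,0,0]
    - [0,0,0]
  jaw: [1,1,1,-0.1,-0.1,-0.1,-0.1,-0.1,-0.1,-0.1,-0.1,-0.1]

```text
time: 5.0
eef_pos: [0.4619, -0.2694, 0.1329]
orientation: [0.712, 0.702, 0.001, 0.003]
ft_force: [-0.3, 0.4, -0.2]
gripper_width: 0.552
gripper_force: 0.0
```

```bash
python3 -c "
from h import *
st();move([.4795,.087,.12],1.701)"
```

```text
t 5.0 p [ 0.4619 -0.2694  0.1329] yaw 1.5566 z [ 0.0052 -0.0037 -1.    ] F [-0.35  0.39 -0.18] M [-0.03 -0.05  0.03] w 0.552 gf 0.0
off [8.917 0.312 0.292] ang [ 0.057  0.046 -1.654]
```

Emit:
send_rows:
  offset:
    - [8.92,0.31,0.3]
    - [8.92,0.31,0.3]
    - [8.92,0.31,0.3]
    - [8.92,0.31,0.3]
    - [8.92,0.31,0.3]
    - [8.92,0.31,0.3]
    - [8.92,0.31,0.3]
    - [8.92,0.31,0.3]
    - [8.92,0.31,0.3]
    - [8.92,0.31,0.3]
    - [8.92,0.31,0.3]
    - [8.92,0.31,0.3]
  angular:
    - [0,0,-1.66]
    - [0,0,-1.66]
    - [0,0,-1.66]
    - [0,0,-1.66]
    - [0,0,-1.66]
    - [0,0,-1.66]
    - [0,0,-1.66]
    - [0,0,-1.66]
    - [0,0,-1.66]
    - [0,0,-1.66]
    - [0,0,-1.66]
    - [0,0,-1.66]
  jaw: [-0.1,-0.1,-0.1,-0.1,-0.1,-0.1,-0.1,-0.1,-0.1,-0.1,-0.1,-0.1]

```text
time: 6.0
eef_pos: [0.4776, 0.0876, 0.117]
orientation: [0.659, 0.752, -0.0, -0.0]
ft_force: [0.4, 0.2, 1.1]
gripper_width: 0.549
gripper_force: 0.0
```

```bash
python3 -c "
from h import *
st();move([.4795,.087,.0375],1.701)"
```

```text
t 6.0 p [0.4776 0.0876 0.117 ] yaw 1.7016 z [-1.e-03 -2.e-04 -1.e+00] F [0.44 0.22 1.11] M [-0.01 -0.08  0.03] w 0.549 gf 0.0
off [-0.021  0.047  1.987] ang [-0.011  0.001  0.007]
```

Emit:
send_rows:
  offset:
    - [-0.02,0.04,0.9]
    - [-0.02,0.04,1.6]
    - [-0.02,0.04,1.99]
    - [-0.02,0.04,1.99]
    - [-0.02,0.04,1.99]
    - [-0.02,0.04,1.99]
    - [-0.02,0.04,1.99]
    - [-0.02,0.04,1.99]
    - [-0.02,0.04,1.99]
    - [-0.02,0.04,1.99]
    - [-0.02,0.04,1.99]
    - [-0.02,0.04,1.99]
  angular:
    - [0,0,0]
    - [0,0,0]
    - [0,0,0]
    - [0,0,0]
    - [0,0,0]
    - [0,0,0]
    - [0,0,0]
    - [0,0,0]
    - [0,0,0]
    - [0,0,0]
    - [0,0,0]
    - [0,0,0]
  jaw: [-0.1,-0.1,-0.1,-0.1,1,1,1,1,1,1,1,1]

```text
time: 7.0
eef_pos: [0.4797, 0.0874, 0.038]
orientation: [0.659, 0.752, 0.0, 0.0]
ft_force: [-0.9, -0.1, 0.4]
gripper_width: 0.17
gripper_force: 20.0
```

```bash
python3 -c "
from h import *
st();move([.46,-.28,.13],1.556)"
```

```text
t 7.0 p [0.4797 0.0874 0.038 ] yaw 1.7014 z [ 1.e-04 -0.e+00 -1.e+00] F [-0.94 -0.14  0.4 ] M [-0.1  -0.08 -0.02] w 0.17 gf 20.0
off [-9.043 -1.684 -2.3  ] ang [1.000e-03 0.000e+00 1.666e+00]
```

Emit:
send_rows:
  offset:
    - [0,0,-1]
    - [0,0,-2.3]
    - [-9.04,-1.68,-2.3]
    - [-9.04,-1.68,-2.3]
    - [-9.04,-1.68,-2.3]
    - [-9.04,-1.68,-2.3]
    - [-9.04,-1.68,-2.3]
    - [-9.04,-1.68,-2.3]
    - [-9.04,-1.68,-2.3]
    - [-9.04,-1.68,-2.3]
    - [-9.04,-1.68,-2.3]
    - [-9.04,-1.68,-2.3]
  angular:
    - [0,0,0]
    - [0,0,0]
    - [0,0,1.66]
    - [0,0,1.66]
    - [0,0,1.66]
    - [0,0,1.66]
    - [0,0,1.66]
    - [0,0,1.66]
    - [0,0,1.66]
    - [0,0,1.66]
    - [0,0,1.66]
    - [0,0,1.66]
  jaw: [1,1,1,1,1,1,1,1,1,1,1,1]

```text
time: 8.0
eef_pos: [0.4598, -0.2851, 0.1303]
orientation: [0.714, 0.701, -0.0, 0.001]
ft_force: [0.1, 0.4, -0.6]
gripper_width: 0.17
gripper_force: 20.0
```

Emit:
send_rows:
  offset:
    - [0,0,1]
    - [0,0,2.2]
    - [0,0,2.2]
    - [0,0,2.2]
    - [0,0,2.2]
    - [0,0,2.2]
    - [0,0,2.2]
    - [0,0,2.2]
    - [0,0,1.1]
    - [0,0,0]
    - [0,0,0]
    - [0,0,0]
  angular:
    - [0,0,0]
    - [0,0,0]
    - [0,0,0]
    - [0,0,0]
    - [0,0,0]
    - [0,0,0]
    - [0,0,0]
    - [0,0,0]
    - [0,0,0]
    - [0,0,0]
    - [0,0,0]
    - [0,0,0]
  jaw: [1,1,1,-0.1,-0.1,-0.1,-0.1,-0.1,-0.1,-0.1,-0.1,-0.1]

```text
time: 9.0
eef_pos: [0.4615, -0.2808, 0.1333]
orientation: [0.712, 0.702, 0.001, 0.003]
ft_force: [-0.2, -0.0, -0.6]
gripper_width: 0.553
gripper_force: 0.0
```

```bash
python3 -c "
from h import *
st();q=[.4712,-.1087,-1.3998]
g=pose(q,[[-2.5,0,24]])[0];print(g);move([g[0],g[1],.13],q[2]+np.pi)"
```

```text
t 9.0 p [ 0.4615 -0.2808  0.1333] yaw 1.5565 z [ 0.0052 -0.0038 -1.    ] F [-0.15 -0.03 -0.63] M [-0.02 -0.07 -0.03] w 0.553 gf 0.0
[ 0.47077459 -0.10623646  0.024     ]
off [4.366 0.169 0.067] ang [ 0.056  0.048 -2.123]
```

Emit:
send_rows:
  offset:
    - [4.37,0.17,0.05]
    - [4.37,0.17,0.05]
    - [4.37,0.17,0.05]
    - [4.37,0.17,0.05]
    - [4.37,0.17,0.05]
    - [4.37,0.17,0.05]
    - [4.37,0.17,0.05]
    - [4.37,0.17,0.05]
    - [4.37,0.17,0.05]
  angular:
    - [0,0,-2.12]
    - [0,0,-2.12]
    - [0,0,-2.12]
    - [0,0,-2.12]
    - [0,0,-2.12]
    - [0,0,-2.12]
    - [0,0,-2.12]
    - [0,0,-2.12]
    - [0,0,-2.12]
  jaw: [-0.1,-0.1,-0.1,-0.1,-0.1,-0.1,-0.1,-0.1,-0.1]

```text
time: 9.75
eef_pos: [0.4694, -0.1064, 0.1277]
orientation: [0.645, 0.764, -0.0, -0.0]
ft_force: [0.4, 0.2, 0.1]
gripper_width: 0.552
gripper_force: 0.0
```

```bash
python3 -c "
from h import *
import cv2
st();move([.4708,-.1062,.013],1.7418)
W=read_camera('wrist');T=read_camera('top')
q=[.4712,-.1087,-1.3998]
P=proj(W,pose(q,[[-47.5,10,66],[-47.5,-10,66],[-17.5,10,66],[-17.5,-10,66],[47.5,10,30],[47.5,-10,30]]));print(P)
im=W['frame'][:,:,::-1].copy()
for a in P: cv2.circle(im,tuple(int(v) for v in a),2,(0,255,0),-1)
f=[.50448,.17755,-1.8112]
for a in proj(W,pose(f,[[-37.5,50,8],[152.5,50,8],[152.5,-50,8],[-37.5,-50,8],[140,30,28],[140,-30,28]])): cv2.circle(im,tuple(int(v) for v in a),2,(0,0,255),-1)
b=cv2.resize(T['frame'][240:325,405:490,::-1],None,fx=3,fy=3)
o=np.zeros((480,800,3),np.uint8);o[:,:540]=im[:,50:590];o[:255,545:]=b
cv2.imwrite('pics/w2.png',o)"
```

```text
t 9.75 p [ 0.4694 -0.1064  0.1277] yaw 1.7398 z [-1.e-04 -1.e-04 -1.e+00] F [0.43 0.2  0.08] M [-0.03 -0.06  0.01] w 0.552 gf 0.0
off [-0.     0.036  2.868] ang [-0.002  0.    -0.023]
[[340.69319742 188.25294839]
 [308.13011285 188.28920753]
 [340.00715487 234.94548788]
 [308.72422717 234.97976071]
 [336.66851743 300.32672761]
 [311.30794142 300.35387542]]
```

View pics/w2.png

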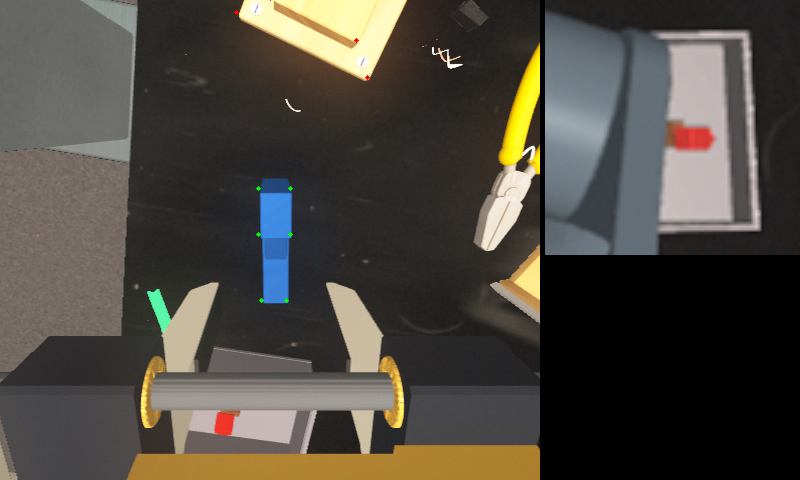

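Both offcuts are in the bin. The square (pixels 260–291 × 180–303) sits about 2 mm farther from the stud than fitted, so I'll shift by -0.05 in tool x. The frame points match the board corner.

Emit:
send_rows:
  offset:
    - [-0.05,0.03,1]
    - [-0.05,0.03,2]
    - [-0.05,0.03,2.6]
    - [-0.05,0.03,2.87]
    - [-0.05,0.03,2.87]
    - [-0.05,0.03,2.87]
    - [-0.05,0.03,2.87]
    - [-0.05,0.03,2.87]
    - [-0.05,0.03,2.87]
    - [-0.05,0.03,2.87]
    - [-0.05,0.03,2.87]
    - [-0.05,0.03,2.87]
  angular:
    - [0,0,0]
    - [0,0,0]
    - [0,0,0]
    - [0,0,0]
    - [0,0,0]
    - [0,0,0]
    - [0,0,0]
    - [0,0,0]
    - [0,0,0]
    - [0,0,0]
    - [0,0,0]
    - [0,0,0]
  jaw: [-0.1,-0.1,-0.1,-0.1,-0.1,-0.1,1,1,1,1,1,1]
  grip_force: 55

```text
time: 10.85
eef_pos: [0.4713, -0.107, 0.0136]
orientation: [0.644, 0.765, 0.0, 0.0]
ft_force: [-0.1, 0.7, 5.3]
gripper_width: 0.209
gripper_force: 55.0
```

```bash
python3 -c "
from h import *
st();f=[.5045,.1776,-1.8112]
g=pose(f,[[45+30,0,0]])[0];print(g);move([g[0],g[1],.1],f[2]+np.pi)
g=pose(f,[[45,0,0]])[0];print(g)"
```

```text
t 10.85 p [ 0.4713 -0.107   0.0136] yaw 1.7414 z [ 9.e-04 -2.e-04 -1.e+00] F [-0.15  0.72  5.34] M [ 0.08 -0.03  0.01] w 0.209 gf 55.0
[0.4866429  0.10475685 0.        ]
off [ 5.15   1.279 -2.161] ang [1.00e-02 2.00e-03 4.71e+00]
[0.49378574 0.13389411 0.        ]
```

Emit:
send_rows:
  offset:
    - [0,0,-1]
    - [0,0,-2.16]
    - [5.15,1.28,-2.16]
    - [5.15,1.28,-2.16]
    - [5.15,1.28,-2.16]
    - [5.15,1.28,-2.16]
    - [5.15,1.28,-2.16]
    - [5.15,1.28,-2.16]
    - [5.15,1.28,-2.16]
    - [5.15,1.28,-2.16]
    - [5.15,1.28,-2.16]
    - [5.15,1.28,-2.16]
  angular:
    - [0,0,0]
    - [0,0,0]
    - [0,0,4.71]
    - [0,0,4.71]
    - [0,0,4.71]
    - [0,0,4.71]
    - [0,0,4.71]
    - [0,0,4.71]
    - [0,0,4.71]
    - [0,0,4.71]
    - [0,0,4.71]
    - [0,0,4.71]
  jaw: [1,1,1,1,1,1,1,1,1,1,1,1]

```text
time: 11.85
eef_pos: [0.4863, 0.1038, 0.0994]
orientation: [0.787, 0.617, -0.0, -0.0]
ft_force: [-0.2, -0.1, -1.6]
gripper_width: 0.207
gripper_force: 55.0
```

```bash
python3 -c "
from h import *
import cv2
st();f=[.5045,.1776,-1.8112]
s=read_state();W=read_camera('wrist')
g=pose(f,[[45+22,0,0]])[0];print(g);move([g[0],g[1],.046],f[2]+np.pi)
im=W['frame'][:,:,::-1].copy()
def dot(P,c):
  for a in proj(W,P): cv2.circle(im,tuple(int(round(v)) for v in a),2,c,-1); print(np.round(a))
dot(pose(f,[[-37.5,50,8],[152.5,50,8],[-37.5,-50,8],[0,30,28],[0,-30,28],[-25,30,28],[-25,-30,28]]),(0,0,255))
p=s['eef_pos']; x=Ro.from_quat(s['orientation']).as_matrix(); yaw=np.arctan2(x[1,0],x[0,0])
P=pose([p[0],p[1],yaw-np.pi],[[-45,10,0],[-45,-10,0],[-15,10,0],[-15,-10,0]]); P[:,2]=p[2]+.053
dot(P,(0,255,0))
cv2.imwrite('pics/w3.png',cv2.resize(im[60:340,150:500],None,fx=2,fy=2))"
```

```text
t 11.85 p [0.4863 0.1038 0.0994] yaw 1.3293 z [-5.e-04 -1.e-04 -1.e+00] F [-0.22 -0.05 -1.58] M [-0.12 -0.04 -0.02] w 0.207 gf 55.0
[0.48854765 0.11252679 0.        ]
off [2.250e-01 1.000e-03 1.337e+00] ang [-0.003  0.002 -0.016]
[400.  73.]
[384. 334.]
[242.  73.]
[370. 135.]
[272. 135.]
[372.  92.]
[270.  92.]
[352. 251.]
[288. 251.]
[350. 335.]
[290. 335.]
```

View pics/w3.png

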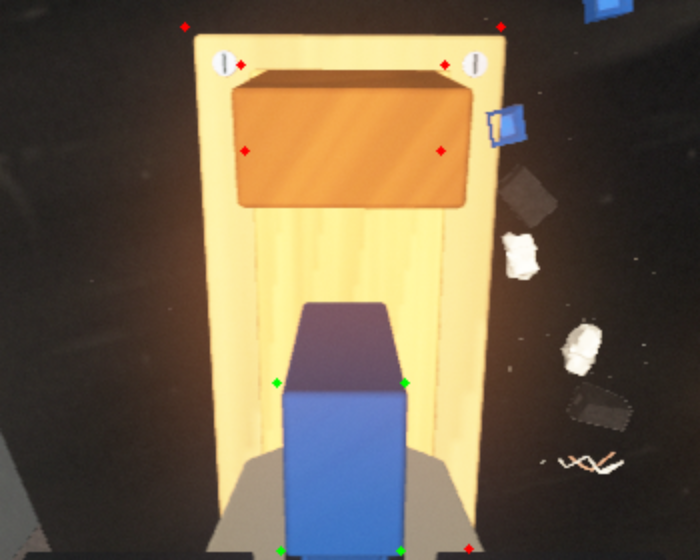

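The wrist view shows the square aligned with the plate: square centre at 344, board centre line at 349 and vertical in the image. There is a clear gap to the stud's lower edge at pic y=207. Next I lower just above the plate.

Emit:
send_rows:
  offset:
    - [0.2,0.04,0.6]
    - [0.2,0.04,1.1]
    - [0.2,0.04,1.33]
    - [0.2,0.04,1.33]
    - [0.2,0.04,1.33]
    - [0.2,0.04,1.33]
  angular:
    - [0,0,0]
    - [0,0,0]
    - [0,0,0]
    - [0,0,0]
    - [0,0,0]
    - [0,0,0]
  jaw: [1,1,1,1,1,1]

```text
time: 12.4
eef_pos: [0.4904, 0.1119, 0.0473]
orientation: [0.787, 0.617, 0.001, 0.0]
ft_force: [0.3, -0.0, -1.2]
gripper_width: 0.208
gripper_force: 55.0
```

```bash
python3 -c "
from h import *
st();f=[.5045,.1776,-1.8112]
g=pose(f,[[45+10,1.5,0]])[0];print(g);move([g[0],g[1],.043],f[2]+np.pi)"
```

```text
t 12.4 p [0.4904 0.1119 0.0473] yaw 1.3299 z [ 1.2e-03  2.0e-04 -1.0e+00] F [ 0.28 -0.04 -1.21] M [-0.05 -0.08  0.06] w 0.208 gf 55.0
[0.49286165 0.12382455 0.        ]
off [ 0.304 -0.012  0.107] ang [ 0.012 -0.005 -0.006]
```

Emit:
send_rows:
  offset:
    - [0.1,0,0.1]
    - [0.2,0,0.1]
    - [0.3,0,0.1]
    - [0.35,0,0.1]
    - [0.4,0,0.1]
    - [0.4,0,0.1]
    - [0.4,0,0.1]
  angular:
    - [0,0,0]
    - [0,0,0]
    - [0,0,0]
    - [0,0,0]
    - [0,0,0]
    - [0,0,0]
    - [0,0,0]
  jaw: [1,1,1,1,1,1,1]

```text
time: 12.98
eef_pos: [0.4937, 0.1278, 0.0424]
orientation: [0.787, 0.617, -0.0, 0.0]
ft_force: [-1.3, -1.4, -1.4]
gripper_width: 0.212
gripper_force: 55.0
```

```bash
python3 -c "
from h import *
st();f=[.5045,.1776,-1.8112]
g=pose(f,[[45,1.5,0]])[0];print(g);move([g[0],g[1],.0426],f[2]+np.pi)"
```

```text
t 12.98 p [0.4937 0.1278 0.0424] yaw 1.3307 z [ 0.e+00 -1.e-04 -1.e+00] F [-1.28 -1.4  -1.36] M [-0.27 -0.04 -0.03] w 0.212 gf 55.0
[0.4952426  0.13353697 0.        ]
off [ 0.149  0.003 -0.005] ang [0.001 0.001 0.003]
```

Emit:
send_rows:
  offset:
    - [0.03,0,0]
    - [0.06,0,0]
    - [0.09,0,0]
    - [0.12,0,0]
    - [0.12,0,0]
    - [0.12,0,0]
  angular:
    - [0,0,0]
    - [0,0,0]
    - [0,0,0]
    - [0,0,0]
    - [0,0,0]
    - [0,0,0]
  jaw: [1,1,1,1,1,1]

```text
time: 13.48
eef_pos: [0.4949, 0.1324, 0.0424]
orientation: [0.787, 0.617, 0.0, 0.0]
ft_force: [-0.4, -0.9, -0.9]
gripper_width: 0.21
gripper_force: 55.0
```

```bash
python3 -c "
from h import *
st();f=[.5045,.1776,-1.8112]
g=pose(f,[[45,1.5,0]])[0];print(g);move([g[0],g[1],.0426],f[2]+np.pi)"
```

```text
t 13.48 p [0.4949 0.1324 0.0424] yaw 1.3305 z [ 0.  0. -1.] F [-0.38 -0.89 -0.86] M [-0.3  -0.03 -0.03] w 0.21 gf 55.0
[0.4952426  0.13353697 0.        ]
off [ 0.029  0.003 -0.006] ang [ 0.    -0.     0.002]
```

Emit:
send_rows:
  offset:
    - [0.02,0,0]
    - [0.03,0,0]
    - [0.04,0,0]
    - [0.05,0,0]
    - [0.06,0,0]
    - [0.06,0,0]
  angular:
    - [0,0,0]
    - [0,0,0]
    - [0,0,0]
    - [0,0,0]
    - [0,0,0]
    - [0,0,0]
  jaw: [1,1,1,1,1,1]

```text
time: 13.98
eef_pos: [0.495, 0.1335, 0.0424]
orientation: [0.787, 0.617, -0.001, 0.0]
ft_force: [-1.7, -13.8, 3.4]
gripper_width: 0.212
gripper_force: 55.0
```

```bash
python3 -c "
from h import *
st()"
```

```text
t 13.98 p [0.495  0.1335 0.0424] yaw 1.3308 z [-0.0013 -0.0018 -1.    ] F [ -1.72 -13.79   3.37] M [-2.17  0.27 -0.09] w 0.212 gf 55.0
```

Emit:
send_rows:
  offset:
    - [0,0,0.01]
    - [0,0,0.02]
    - [0,0,0.03]
    - [0,0,0.04]
    - [0,0,0.05]
    - [0,0,0.05]
  angular:
    - [0,0,0]
    - [0,0,0]
    - [0,0,0]
    - [0,0,0]
    - [0,0,0]
    - [0,0,0]
  jaw: [1,1,1,1,1,1]

```text
time: 14.48
eef_pos: [0.495, 0.1335, 0.0416]
orientation: [0.787, 0.617, -0.001, 0.0]
ft_force: [-9.4, -14.1, 22.6]
gripper_width: 0.209
gripper_force: 55.0
```

```bash
python3 -c "
from h import *
st()"
```

```text
t 14.48 p [0.495  0.1335 0.0416] yaw 1.3308 z [-0.0013 -0.0018 -1.    ] F [ -9.44 -14.07  22.64] M [-2.49  1.45 -0.07] w 0.209 gf 55.0
```

```bash
python3 -c "
from h import *
import cv2
st()
S=read_camera('scene');W=read_camera('wrist')
a=cv2.resize(S['frame'][265:365,245:365,::-1],None,fx=5,fy=5,interpolation=cv2.INTER_CUBIC)[:,:560]
b=W['frame'][40:340,200:440,::-1]
o=np.zeros((500,800,3),np.uint8);o[:,:560]=a;o[:300,560:]=b
cv2.imwrite('pics/f1.png',o)"
```

```text
t 14.48 p [0.495  0.1335 0.0416] yaw 1.3308 z [-0.0013 -0.0018 -1.    ] F [ -9.44 -14.07  22.64] M [-2.49  1.45 -0.07] w 0.209 gf 55.0
```

View pics/f1.png

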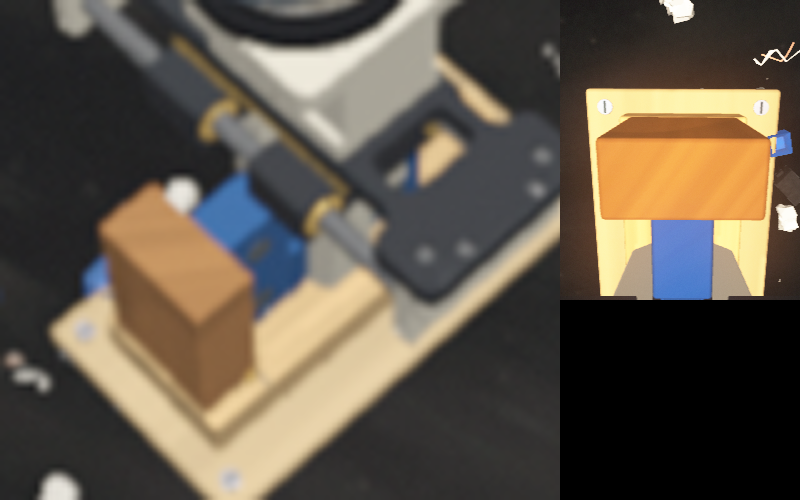

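The scene view shows the square in the corner, with no visible gap at the stud or the plate and the stud looking upright. The force jump at the stud shows it is on its hard stop. I'll press slightly firmer and hold.

Emit:
send_rows:
  offset:
    - [0.01,0,0.01]
    - [0.01,0,0.01]
    - [0.01,0,0.01]
    - [0.01,0,0.01]
    - [0.01,0,0.01]
    - [0.01,0,0.01]
    - [0.01,0,0.01]
    - [0.01,0,0.01]
  angular:
    - [0,0,0]
    - [0,0,0]
    - [0,0,0]
    - [0,0,0]
    - [0,0,0]
    - [0,0,0]
    - [0,0,0]
    - [0,0,0]
  jaw: [1,1,1,1,1,1,1,1]

```text
time: 15.25
eef_pos: [0.495, 0.1336, 0.0415]
orientation: [0.787, 0.617, -0.001, 0.0]
ft_force: [-11.6, -18.4, 29.0]
gripper_width: 0.209
gripper_force: 55.0
```

```bash
python3 -c "
from h import *
st()
# stud lean check: predicted stud top outer/inner edges in the wrist view for two leans
W=read_camera('wrist');f=[.5045,.1776,-1.8112]
for L in (0,.03,.12):
  c,s=np.cos(L),np.sin(L)
  P=[[s*70+c*x,y,28+c*70-s*x] for x in(0,-25) for y in(25,-25)]
  print(L,np.round(proj(W,pose(f,P))-[200,40],1).tolist())
print(np.round(proj(W,pose(f,[[-37.5,50,8],[-37.5,-50,8]]))-[200,40],1))"
```

```text
t 15.25 p [0.495  0.1336 0.0415] yaw 1.3309 z [-0.0016 -0.0023 -1.    ] F [-11.61 -18.35  29.03] M [-3.08  1.89 -0.13] w 0.209 gf 55.0
0 [[198.3, 215.6], [33.1, 215.3], [204.1, 132.3], [26.5, 132.0]]
0.03 [[197.8, 222.0], [33.6, 221.8], [204.2, 140.2], [26.5, 139.9]]
0.12 [[196.2, 240.3], [35.4, 240.1], [203.9, 164.0], [26.7, 163.8]]
[[216.9  84.3]
 [ 20.   84. ]]
```

```bash
python3 -c "
from rig import sign_off
print(sign_off())"
```

```text
the job is handed in; nothing more can be done
None
```

I put both offcuts in the scrap bin and handed the job in with the square still gripped and pressed into the corner (about 29 N on the plate, 18 N toward the stud). The stud read square in the wrist view. I never saw the judge's verdict, since sign-off returned none.

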